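Load the drying tray onto its flagged runners

ROBOT

A 6-joint arm with a two-finger parallel gripper is mounted at the origin on a cart in front of the work surface, level with it; the furniture and walls round the work are solid. World frame = base frame: x ahead of the robot, y to its left, z up, the work surface at z = 0. Lengths are in m, angles in rad, forces in N, time in s.
With the tool pointing down it reaches from about 0.35 to 0.85 m from the base axis. Payload 8.1 kg.
Tool frame: the origin (TCP) lies midway between the tips of the shut fingers; the grasp point (between the pads) lies 19 mm behind it; z points along the fingers, y is the line along which they close (so a half turn about z gives the same grasp; the last joint's range is limited). The gripper opens to 93 mm and grips with 3 to 60 N. Pads are 15 mm wide; open, the fingers measure 128 mm over their backs; the gripper's body (75 mm by 188 mm) begins 65 mm behind the grasp point.
Start: joints at [1.216, 0.13, 1.488, -0, 1.523, -0.085], TCP at [0.16, 0.578, 0.219] pointing down, gripper open.
Joint ranges: [-2.96, 2.96], [-0.89, 2.26], [0.02, 2.5], [-1.34, 4.48], [0, 2.73], [-2.66, 2.66]. Speed limits (rad/s): [2.39, 2.39, 2.79, 3.14, 3.14, 3.14].

INTERFACE

Orientations are given as a rotation vector (axis times angle).
In Python, from plant import read_state, read_camera, camera_model, close_job gives the robot as it stands. The module is installed in compiled form; this text tells all that it offers.
- The arm moves only by the tool carry_out, never from a script. Its argument "moves" is a list of rows, each an object of numbers: "jaw": the finger opening in m, from 0 to 0.093; "dx", "dy", "dz": the shift along the tool's x, y, z in m; "yaw": the turn about the tool's z in rad. In form: [{"jaw": .., "dx": .., "dy": .., "dz": .., "yaw": ..}, ...]. A call has 1 to 8 rows; each row shifts and turns the commanded pose from where the row before left it, along the tool's axes as they then stand; what a row does not reach is not made up. A row lasts 1/8 s, in which the tool goes at most 62.5 mm and 10.7 degrees, less where a joint would pass 70% of its speed; a pose out of reach is approached as far as the arm can. A call is refused whole if a number of a shift passes 0.0625 or a number of a turn 0.188, either way. A call with a gripper value outside its range is refused whole. The fingers move at their own pace and stop on an object; "grip_force" is the grip in N (left out, the last holds). Time passes only in rows, so rows that do not move let the fingers close. It gives the time, the measured TCP pose, the force, the opening and the grip force at its end, in the units of the state.
- read_state(): the state, without advancing time (a new reading comes with each control period).
- read_camera(name): name is "side" or "top" or "wrist"; returns the picture (480x640x3 uint8, red, green, blue); there is no depth.
- camera_model(name): a dict with "camera_matrix" (3x3 intrinsics, pixels), "k1" (the pictures are not rectified: a ray, as slopes to the right and down, at radius r is drawn at 1 + k1 r^2 times it, then the intrinsics apply), "view" (4x4, takes a point from world to camera coordinates). Camera axes: x right, y up, looking along -z (the intrinsics and any distortion apply to the point x, -y, -z); pixel columns grow to the right and rows downward; lengths in m; the calibration is good to about 2 mm. A picture is of the moment at which its call begins: read the wrist's pose just before it. camera_model takes no time and is no camera call; for the wrist camera it gives the pose at the moment of the call.
- close_job(): hands the job in; it is judged then, once.
The state is a dict: "t": time; "q": joint angles; "dq": joint speeds; "joint_torque": joint torques, N m; "tool_pos": TCP position; "orientation": TCP orientation; "force": force on the tool from outside, world axes, zero at the start; "wrist_torque": the same for the moment, N m; "opening": finger opening in m; "gripper_force": force on a finger pad.
Only numpy, scipy, OpenCV 4.12 (cv2) and the standard library are available. Lean on these libraries where they do the work, as an engineer would, in place of code of your own. Each camera call takes 0.05 s, during which the arm holds its last target. There are 200 camera calls.

TASK

Pick up the drying tray by its wooden grip and slide it into the drying rack, on the pair of runners whose flag is clipped to the left-hand upright as you face the open front (both tray edges in the same pair). Push it in until it has driven the stiff black stop bar at the back right to the end of its travel, but feel for it and never press the tray against the rack with more than 25 N. Let go of the tray there, and do not knock over or shift the other things on the bench.

Things in the scene. Friction and masses are not known exactly. Their poses are not given: they have to be found in the camera images.
- tray_grip (a point): Centre of the tray's wooden grip (70 mm long, 22 wide, 40 tall), on a neck in front of a 130 x 130 x 5 mm aluminium sheet (0.2 kg in all) with a model stair (48 mm tall) fixed on it. x points from grip to the tray's rear, y left, z up. The sheet's underside is 22 mm below this point, its front edge 65 mm and its rear edge 195 mm ahead in x. It starts flat on the bench
- rack: Drying rack fixed to the bench, 264 mm tall, three pairs of aluminium runners. Origin on the bench at its middle; x points from its open front to its back (the way a tray slides in), y to the left of someone facing the open front, z up. The three lower runners' tops are 55, 115 and 175 mm above the origin. Its foot plate (10 mm thick) reaches to x = -80 mm, the rest to x = -71 mm
- rack_mouth (a point): Middle of the mouth of the lowest slot, level with its runners' tops (55 mm up; the other slots are 60 and 120 mm higher), 71 mm in front of the rack's origin; axes as the rack's. Each slot is 9 mm high (sheet: 5) and 134 mm wide (sheet: 130) from 21 to 121 mm behind this point; before that its mouth flares by about 7 mm up, down and to each side
- flag_low: Blue flag, 30 mm wide, 28 mm tall, at the height of the lowest runners. Origin at the middle of its lower edge. It is clipped to the left upright (y = +109 mm in the rack's frame) or the right one (y = -109 mm); exactly one of the three flags is on the left
- flag_mid: Yellow flag, same size, on the level of the middle runners (115 mm), left or right upright
- flag_high: Red flag, same size, on the level of the top runners (175 mm), left or right upright
- soft_stop (a joint): Travel of the black upright stop bar at the rack's back, met by the tray's rear edge on any level: 0 as found, 0.010 m when fully driven back, where it comes up against rubber. It slides against 5 N of friction and stays where it is pushed. Its carriage is clamped at an unknown setting: the bar is first met somewhere 34 to 62 mm behind the rack's origin (x); feel for it
- flock_jar: Jar with a dark lid, 44 mm wide, 105 mm tall; a bystander. Origin at the middle of its underside
- masking_tape: Roll of masking tape lying flat, 98 mm wide, 25 mm tall; a bystander. Origin at the middle of its underside
- jar_bronze: Bronze paint jar with black lid, 48 mm wide, 66 mm tall; a bystander. Origin at the middle of its underside
- paint_slate: Slate-blue squeeze bottle, 38 mm wide, 109 mm tall; a bystander. Origin at the middle of its underside

How it is judged:
On the way, in this order (a step that is already met when the one before it is completed fails the run):
1. the tray's rear edge has gone at least 30 mm into the flagged pair of runners (((y of flag_low in the frame of rack above 0 m and z of tray_grip in the frame of rack between 0.07 and 0.088 m) or (y of flag_mid in the frame of rack above 0 m and z of tray_grip in the frame of rack between 0.13 and 0.148 m) or (y of flag_high in the frame of rack above 0 m and z of tray_grip in the frame of rack between 0.19 and 0.208 m)) and x of tray_grip in the frame of rack above -0.215 m and y of tray_grip in the frame of rack between -0.012 and 0.012 m and angle between the x axis of tray_grip and the x axis of rack, either way round below 0.1 rad and angle between tray_grip's own z axis and vertical below 0.08 rad), for 0.1 s.
2. the tray on the flagged runners has driven the stop bar to the end of its travel (at least 8 of 10 mm) (((y of flag_low in the frame of rack above 0 m and z of tray_grip in the frame of rack between 0.07 and 0.088 m) or (y of flag_mid in the frame of rack above 0 m and z of tray_grip in the frame of rack between 0.13 and 0.148 m) or (y of flag_high in the frame of rack above 0 m and z of tray_grip in the frame of rack between 0.19 and 0.208 m)) and x of tray_grip in the frame of rack above -0.155 m and y of tray_grip in the frame of rack between -0.012 and 0.012 m and angle between the x axis of tray_grip and the x axis of rack, either way round below 0.1 rad and angle between tray_grip's own z axis and vertical below 0.08 rad and value of joint soft_stop above 0.008 m), for 0.1 s.
At the end, for the whole second after the job is handed in: The tray rests, let go, level (within 0.08 rad) with both edges in the pair of runners whose flag is on the left upright, pushed in with its rear edge at least 40 mm behind the rack's origin, and the stop bar has been driven at least 8 of its 10 mm (all of step 2 and linear speed of tray below 0.01 m/s); the robot touches nothing.
It fails at once if the tray is pressed against the rack or its stop bar with more than 25 N (contact force between tray and rack above 25 N).
It fails at once if another thing on the bench is shifted by more than 20 mm or knocked over (distance of any of flock_jar, masking_tape, jar_bronze, paint_slate from where it was at the start of the episode above 0.02 m or angle between any of flock_jar, masking_tape, jar_bronze, paint_slate's own z axis and vertical above 0.5 rad).
It also fails if it takes over 51 s, if anything falls off the work surface, if the arm or the gripper's body presses on something with over 40 N, if the wrist force passes 120 N, or if a joint passes its speed limit or range.

## Working session

There is one attempt and no reset: what is moved stays moved. The work goes in short steps, Python scripts to look and compute and a tool call to move; the robot and the scene stay as the last step left them, time stands still between calls to the robot, and variables do not carry over. Pictures are saved under pics/ and viewed, at most 10 in all, crops included, and the job is handed in when it is done.

Besides the shell and the picture viewer there is one more tool, called after ">>>" in YAML: its name, and indented under it one key for each argument. carry_out: Moves the arm, as the interface text tells. Its arguments: {"type":"object","properties":{"moves":{"type":"array","items":{"type":"object","properties":{"jaw":{"type":"number"},"dx":{"type":"number"},"dy":{"type":"number"},"dz":{"type":"number"},"yaw":{"type":"number"}}}},"grip_force":{"type":"number"}},"required":["moves"]}

```bash
mkdir -p pics
python3 - <<'E'
from plant import *
import cv2,numpy as np
s=read_state();print(s)
for n in("top","side"):
    im=read_camera(n);cv2.imwrite(f"pics/{n}0.png",im[:,:,::-1]);np.save(f"pics/{n}0.npy",im)
    m=camera_model(n);print(n,np.round(m["camera_matrix"],1).tolist(),m["k1"],np.round(m["view"],4).tolist())
E
```

```text
{'t': 0.0, 'q': array([ 1.21559646e+00,  1.31147833e-01,  1.48926129e+00, -9.92767759e-06,
        1.52303229e+00, -8.54066698e-02]), 'dq': array([-4.27371673e-04,  7.39640870e-04,  6.34244167e-04,  1.69586651e-04,
       -4.63333746e-05, -9.31070720e-04]), 'joint_torque': array([-2.43001588e-03, -5.59820223e+01, -4.91764069e+01,  7.67360651e-02,
        3.49992164e-02, -2.25435488e-04]), 'tool_pos': array([0.1597044 , 0.57775812, 0.21760531]), 'orientation': array([-4.22452090e-01, -3.11266014e+00,  2.83688770e-03]), 'force': array([0.01349907, 1.38872963, 0.7006253 ]), 'wrist_torque': array([0.02814072, 0.02620031, 0.01054433]), 'gripper_force': 0.0, 'opening': 0.0927393046376703}
top [[526.4, 0.0, 314.2], [0.0, 526.4, 246.9], [0.0, 0.0, 1.0]] -0.09615966611492381 [[-0.0098, -0.9999, -0.0067, 0.0501], [0.9964, -0.0103, 0.0846, -0.5851], [-0.0846, -0.0058, 0.9964, -1.2202], [0.0, 0.0, 0.0, 1.0]]
side [[582.2, 0.0, 326.2], [0.0, 582.2, 251.7], [0.0, 0.0, 1.0]] -0.0008888711168070045 [[0.9083, -0.4183, 0.0079, -0.4836], [0.2053, 0.4621, 0.8628, -0.2208], [-0.3645, -0.782, 0.5056, -1.1652], [0.0, 0.0, 0.0, 1.0]]
```

View pics/top0.png

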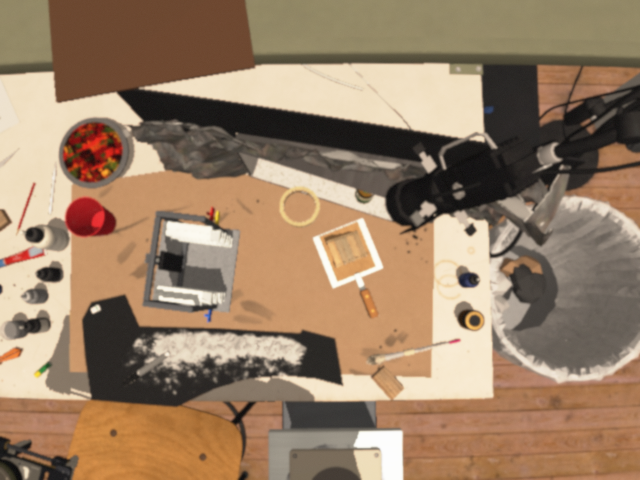

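View pics/side0.png

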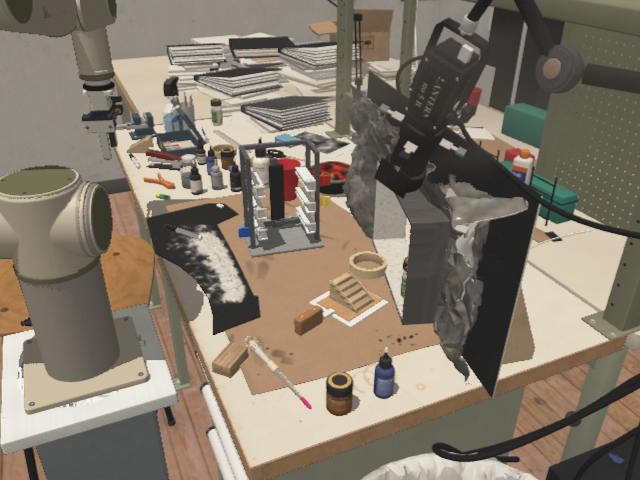

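The top view shows the rack with its mouth facing image right, the tray at (350,265), and the blue flag at (209,316) on the robot's side. That side is the left, so the low runners are the target. The red and yellow flags are at (212,212), on the right. I'll zoom in to measure.

Run:
```python
import cv2,numpy as np
t=cv2.imread("pics/top0.png");s=cv2.imread("pics/side0.png")
cv2.imwrite("pics/c1.png",cv2.resize(t[195:330,135:245],None,fx=5.4,fy=4.4,interpolation=cv2.INTER_CUBIC)[:600])
a=cv2.resize(t[210:325,305:395],None,fx=5,fy=5,interpolation=cv2.INTER_CUBIC)
cv2.imwrite("pics/c2.png",a)
cv2.imwrite("pics/c3.png",cv2.resize(s[130:345,230:390],None,fx=5,fy=2.75,interpolation=cv2.INTER_CUBIC))
```

```text
(no output)
```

View pics/c1.png

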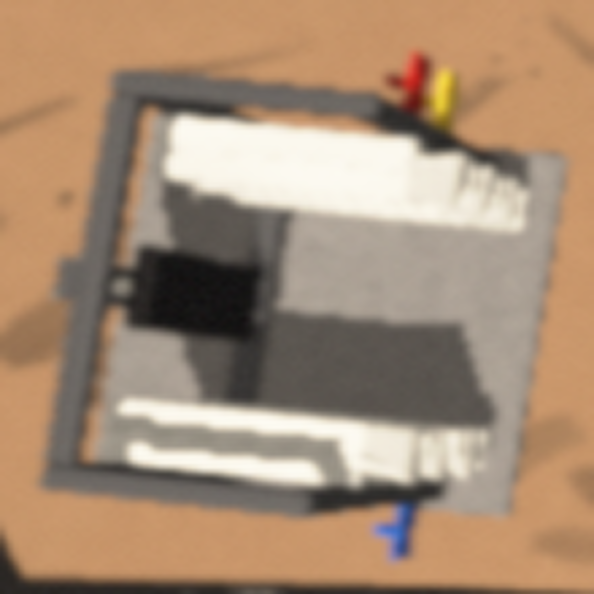

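View pics/c2.png

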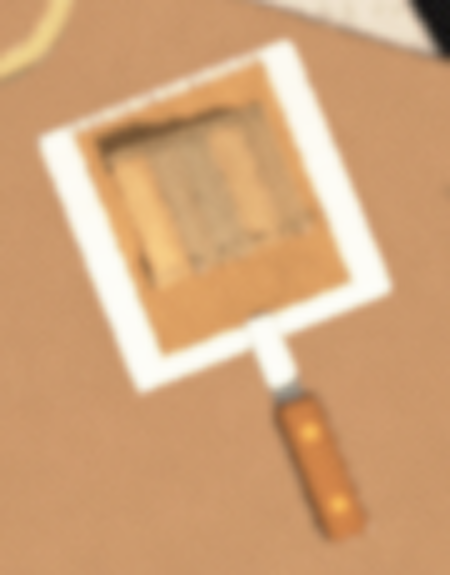

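View pics/c3.png

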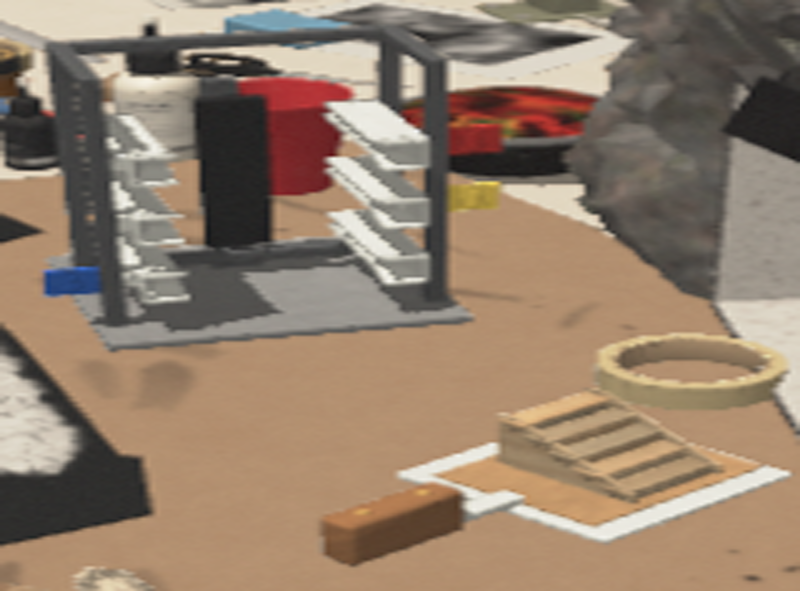

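The crops confirm that blue is low and on the left, with yellow and red on the right. Next I'll back-project the key points: sheet corners, grip rivets, foot-plate corners and top-frame corners.

```bash
cat > h.py <<'E'
import numpy as np,cv2
from plant import camera_model
def back(n,px,z,m=None):
    m=m or camera_model(n);K=np.array(m["camera_matrix"]);V=np.array(m["view"])
    px=np.array(px,float).reshape(-1,1,2)
    r=cv2.undistortPoints(px,K,np.array([m["k1"],0,0,0.]))[:,0]
    d=np.c_[r[:,0],-r[:,1],-np.ones(len(r))]@V[:3,:3]
    o=-V[:3,:3].T@V[:3,3]
    return o+d*((z-o[2])/d[:,2])[:,None]
def crop(p,f,o): return (np.array(p,float)+.5)/f-.5+o
E
python3 - <<'E'
from h import *
np.set_printoptions(precision=4,suppress=True)
c=back("top",crop([(40,138),(288,40),(391,290),(140,391)],5,[305,210]),.005)[:,:2]
print("sheet",c,c.mean(0),np.linalg.norm(np.roll(c,-1,0)-c,axis=1))
d=(c[0]+c[1]-c[2]-c[3])/2;e=(c[0]+c[3]-c[1]-c[2])/2
print("yaw",np.arctan2(d[1],d[0]),np.arctan2(e[1],e[0])-np.pi/2)
u=d/np.linalg.norm(d);print("grip from sheet",c.mean(0)-.13*u)
print("rivets",back("top",crop([(310,432),(341,504),(325.5,468)],5,[305,210]),.042))
s=crop([(400,472),(0,0),(788,474),(604,541)],[5,2.75],[230,130]);s=back("side",s,.005);print("side sheet",s[[0,2,3]])
print("side grip top",back("side",crop([(350,523),(342,530)],[5,2.75],[230,130]),.042), back("side",crop([(345,512),(430,494)],[5,2.75],[230,130]),.042))
f=crop([(565,157),(508,513)],[5.4,4.4],[135,195]);f=back("top",f,.01)[:,:2]
print("foot",f,f.mean(0),np.linalg.norm(f[0]-f[1]))
g=f[0]-f[1];print("rack x dir yaw",np.arctan2(g[1],g[0])+np.pi/2)
t=crop([(118,73),(45,487),(380,95),(310,512)],[5.4,4.4],[135,195]);t=back("top",t,.264)[:,:2];print("topframe",t,np.linalg.norm(t[0]-t[1]))
g=t[0]-t[1];print(np.arctan2(g[1],g[0])+np.pi/2,t[:2].mean(0),t[2:].mean(0))
print("side foot",back("side",crop([(112,345),(470,315)],[5,2.75],[230,130]),.01))
E
```

```text
sheet [[ 0.6108  0.048 ]
 [ 0.6572 -0.0723]
 [ 0.5358 -0.1196]
 [ 0.4888  0.0014]] [ 0.5732 -0.0356] [0.1289 0.1302 0.1298 0.1306]
yaw 0.3684165974527187 0.3691829434679428
grip from sheet [ 0.4519 -0.0825]
rivets [[ 0.4688 -0.0761  0.042 ]
 [ 0.4354 -0.09    0.042 ]
 [ 0.4521 -0.0831  0.042 ]]
side sheet [[ 0.4914  0.0026  0.005 ]
 [ 0.6537 -0.0732  0.005 ]
 [ 0.535  -0.12    0.005 ]]
side grip top [[ 0.4251 -0.0988  0.042 ]
 [ 0.4187 -0.1055  0.042 ]] [[ 0.4285 -0.085   0.042 ]
 [ 0.4709 -0.0782  0.042 ]]
foot [[0.6289 0.2244]
 [0.4354 0.2495]] [0.5321 0.237 ] 0.19516505819028482
rack x dir yaw 1.442002642796784
topframe [[0.6381 0.3486]
 [0.4564 0.3724]
 [0.627  0.2531]
 [0.4452 0.2769]] 0.1833171007925027
1.440438697264436 [0.5472 0.3605] [0.5361 0.265 ]
side foot [[0.4341 0.2473 0.01  ]
 [0.6278 0.224  0.01  ]]
```

>>> carry_out:
  moves:
    - {"dz":-0.018,"yaw":0.178,"jaw":0.08}
    - {"dz":-0.018,"yaw":0.178}
    - {"dz":-0.018,"yaw":0.178}
    - {"dz":-0.018,"yaw":0.178}
    - {"dz":-0.018,"yaw":0.178}
    - {"dz":-0.018,"yaw":0.178}
    - {"dz":-0.018,"yaw":0.178}
    - {"yaw":0.178}
  grip_force: 60

```text
invalid input at $.moves[0]: expected keys jaw, dx, dy, dz, yaw
```

>>> carry_out:
  moves:
    - {"yaw":0.178}
    - {"yaw":0.178}
    - {"yaw":0.178}
    - {"yaw":0.178}
    - {"yaw":0.178}
    - {"yaw":0.178}
    - {}

```text
invalid input at $.moves[0]: expected keys jaw, dx, dy, dz, yaw
```

>>> carry_out:
  moves:
    - {"jaw":0.08,"dx":0,"dy":0,"dz":-0.018,"yaw":0.178}
    - {"jaw":0.08,"dx":0,"dy":0,"dz":-0.018,"yaw":0.178}
    - {"jaw":0.08,"dx":0,"dy":0,"dz":-0.018,"yaw":0.178}
    - {"jaw":0.08,"dx":0,"dy":0,"dz":-0.018,"yaw":0.178}
    - {"jaw":0.08,"dx":0,"dy":0,"dz":-0.018,"yaw":0.178}
    - {"jaw":0.08,"dx":0,"dy":0,"dz":-0.018,"yaw":0.178}
    - {"jaw":0.08,"dx":0,"dy":0,"dz":-0.018,"yaw":0.178}
    - {"jaw":0.08,"dx":0,"dy":0,"dz":0,"yaw":0.178}
  grip_force: 60

```text
t: 1.1
tool_pos: [0.1601, 0.5788, 0.3463]
orientation: [-2.359, -2.073, -0.003]
force: [0.1, 0.1, 0.5]
opening: 0.0799
gripper_force: 0.0
```

>>> carry_out:
  moves:
    - {"jaw":0.08,"dx":0,"dy":0,"dz":0,"yaw":0.178}
    - {"jaw":0.08,"dx":0,"dy":0,"dz":0,"yaw":0.178}
    - {"jaw":0.08,"dx":0,"dy":0,"dz":0,"yaw":0.178}
    - {"jaw":0.08,"dx":0,"dy":0,"dz":0,"yaw":0.178}
    - {"jaw":0.08,"dx":0,"dy":0,"dz":0,"yaw":0.178}
    - {"jaw":0.08,"dx":0,"dy":0,"dz":0,"yaw":0.178}
    - {"jaw":0.08,"dx":0,"dy":0,"dz":0,"yaw":0}

```text
t: 1.98
tool_pos: [0.1599, 0.5781, 0.3441]
orientation: [3.084, 0.594, -0.001]
force: [0.0, -0.1, 0.2]
opening: 0.08
gripper_force: 0.0
```

```bash
cat >> h.py <<'E'
from scipy.spatial.transform import Rotation as Ro
from plant import read_state
def to(x,y,z,yaw):
    s=read_state();R=Ro.from_rotvec(s["orientation"]).as_matrix()
    d=R.T@(np.array([x,y,z])-s["tool_pos"])
    a=np.arctan2(R[1,0],R[0,0])
    print("t",round(s["t"],2),"pos",np.round(s["tool_pos"],4),"xang",round(a,4),"tilt",np.round(R[:,2],4),"q",np.round(s["q"],2),"F",np.round(s["force"],1),"open",round(s["opening"],4),"gf",round(s["gripper_force"],1))
    print("tool delta",np.round(d,4),"yaw",round(-(yaw-a),4))
E
python3 -c "
from h import *
to(.452,-.083,.1,.369)"
```

```text
t 1.98 pos [0.1599 0.5781 0.3441] xang 0.3808 tilt [-4.e-04 -1.e-03 -1.e+00] q [ 1.22  0.12  1.28 -0.    1.75  2.41] F [ 0.  -0.1  0.2] open 0.08 gf 0.0
tool delta [0.0257 0.7222 0.2446] yaw 0.0118
```

>>> carry_out:
  moves:
    - {"jaw":0.08,"dx":0.0016,"dy":0.045,"dz":0,"yaw":0.0118}
    - {"jaw":0.08,"dx":0.0016,"dy":0.045,"dz":0,"yaw":0}
    - {"jaw":0.08,"dx":0.0016,"dy":0.045,"dz":0,"yaw":0}
    - {"jaw":0.08,"dx":0.0016,"dy":0.045,"dz":0,"yaw":0}
    - {"jaw":0.08,"dx":0.0016,"dy":0.045,"dz":0,"yaw":0}
    - {"jaw":0.08,"dx":0.0016,"dy":0.045,"dz":0,"yaw":0}
    - {"jaw":0.08,"dx":0.0016,"dy":0.045,"dz":0,"yaw":0}
    - {"jaw":0.08,"dx":0.0016,"dy":0.045,"dz":0,"yaw":0}

```text
t: 2.98
tool_pos: [0.3021, 0.2459, 0.3446]
orientation: [-3.087, -0.583, -0.0]
force: [-0.4, -0.1, 0.6]
opening: 0.0801
gripper_force: 0.0
```

>>> carry_out:
  moves:
    - {"jaw":0.08,"dx":0.0016,"dy":0.045,"dz":0.02,"yaw":0}
    - {"jaw":0.08,"dx":0.0016,"dy":0.045,"dz":0.03,"yaw":0}
    - {"jaw":0.08,"dx":0.0016,"dy":0.045,"dz":0.03,"yaw":0}
    - {"jaw":0.08,"dx":0.0016,"dy":0.045,"dz":0.03,"yaw":0}
    - {"jaw":0.08,"dx":0.0016,"dy":0.045,"dz":0.03,"yaw":0}
    - {"jaw":0.08,"dx":0.0016,"dy":0.045,"dz":0.03,"yaw":0}
    - {"jaw":0.08,"dx":0.0016,"dy":0.045,"dz":0.03,"yaw":0}
    - {"jaw":0.08,"dx":0,"dy":0,"dz":0.03,"yaw":0}

```text
t: 3.98
tool_pos: [0.4262, -0.0453, 0.1137]
orientation: [3.087, 0.577, 0.0]
force: [0.0, 1.7, -0.3]
opening: 0.0799
gripper_force: 0.0
```

```bash
python3 -c "
from h import *
to(.452,-.083,.006,.369)
from plant import *
im=read_camera('wrist');cv2.imwrite('pics/w1.png',im[:,:,::-1])
m=camera_model('wrist');V=np.array(m['view']);P=V[:3,:3]@[.452,-.083,.042]+V[:3,3]
p=cv2.projectPoints(np.array([[P[0],-P[1],-P[2]]]),np.zeros(3),np.zeros(3),np.array(m['camera_matrix']),np.array([m['k1'],0,0,0]))[0];print(p)"
```

```text
t 3.98 pos [ 0.4262 -0.0453  0.1137] xang 0.3695 tilt [ 3.e-04 -7.e-04 -1.e+00] q [-0.23 -0.28  2.07 -0.    1.35  0.98] F [ 0.   1.7 -0.3] open 0.0799 gf 0.0
tool delta [0.0105 0.0444 0.1077] yaw 0.0005
[[[407.30082885 233.42426235]]]
```

View pics/w1.png

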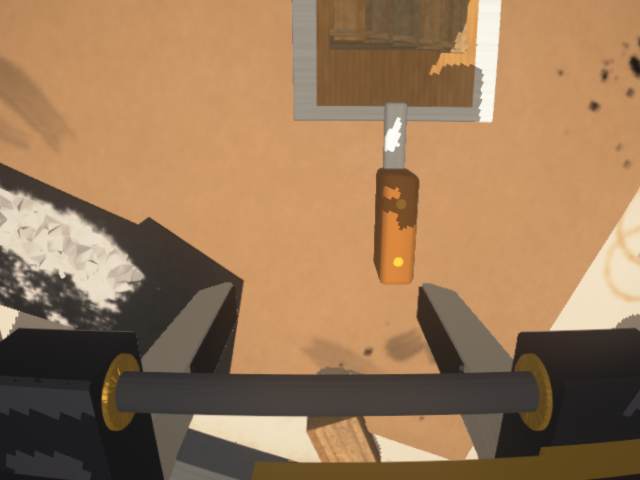

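The wrist view shows the grip rivets at (401,204) and (398,262), midpoint (400,233), against a predicted (407,233). The arm was still settling. I'll align above the grip and look again.

>>> carry_out:
  moves:
    - {"jaw":0.08,"dx":0.006,"dy":0.022,"dz":0.015,"yaw":0}
    - {"jaw":0.08,"dx":0.006,"dy":0.022,"dz":0.015,"yaw":0}
    - {"jaw":0.08,"dx":0,"dy":0,"dz":0,"yaw":0}
    - {"jaw":0.08,"dx":0,"dy":0,"dz":0,"yaw":0}

```text
t: 4.53
tool_pos: [0.4525, -0.0788, 0.0852]
orientation: [-3.088, -0.578, 0.0]
force: [-0.1, -0.5, 0.1]
opening: 0.08
gripper_force: 0.0
```

```bash
python3 -c "
from h import *
from plant import *
to(.452,-.083,.006,.369)
m=camera_model('wrist');im=read_camera('wrist');cv2.imwrite('pics/w2.png',im[:,:,::-1])
V=np.array(m['view']);P=V[:3,:3]@[.452,-.083,.042]+V[:3,3]
p=cv2.projectPoints(np.array([[P[0],-P[1],-P[2]]]),np.zeros(3),np.zeros(3),np.array(m['camera_matrix']),np.array([m['k1'],0,0,0]))[0];print(p)
h=cv2.cvtColor(im,cv2.COLOR_RGB2HSV)
k=cv2.inRange(h,(20,170,180),(35,255,255));n,l,st,c=cv2.connectedComponentsWithStats(k)
for a,b in zip(st,c):
  if 8<a[4]<300: print(a[4],b)
"
```

```text
t 4.53 pos [ 0.4525 -0.0788  0.0852] xang 0.3699 tilt [-2.e-04  3.e-04 -1.e+00] q [-0.28 -0.15  2.02  0.    1.27  0.92] F [-0.1 -0.5  0.1] open 0.08 gf 0.0
tool delta [-0.0019  0.0037  0.0792] yaw 0.0009
[[[333.65243971 272.12787701]]]
81 [331.51851852 300.18518519]
```

View pics/w2.png

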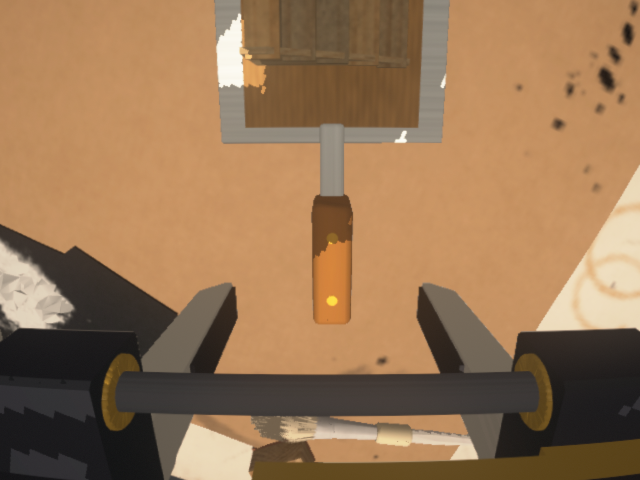

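The rivets are at (332,239) and (332,300), within 1–2 mm of the prediction. Descending and gripping.

>>> carry_out:
  moves:
    - {"jaw":0.08,"dx":0,"dy":0.003,"dz":0.03,"yaw":0}
    - {"jaw":0.08,"dx":0,"dy":0,"dz":0.03,"yaw":0}
    - {"jaw":0.08,"dx":0,"dy":0,"dz":0.018,"yaw":0}
    - {"jaw":0.08,"dx":0,"dy":0,"dz":0,"yaw":0}
    - {"jaw":0.01,"dx":0,"dy":0,"dz":0,"yaw":0}
    - {"jaw":0.01,"dx":0,"dy":0,"dz":0,"yaw":0}
    - {"jaw":0.01,"dx":0,"dy":0,"dz":0,"yaw":0}
    - {"jaw":0.01,"dx":0,"dy":0,"dz":0,"yaw":0}
  grip_force: 60

```text
t: 5.58
tool_pos: [0.454, -0.0823, 0.007]
orientation: [3.088, 0.575, 0.001]
force: [0.1, 0.8, 0.3]
opening: 0.0447
gripper_force: 0.0
```

```bash
python3 -c "
from h import *
to(.452,-.083,.006,.369)"
```

```text
t 5.58 pos [ 0.454  -0.0823  0.007 ] xang 0.368 tilt [ 6.e-04 -2.e-04 -1.e+00] q [-0.29 -0.02  2.06  0.    1.11  0.91] F [0.1 0.8 0.3] open 0.0447 gf 0.0
tool delta [-0.0021 -0.0001  0.001 ] yaw -0.001
```

>>> carry_out:
  moves:
    - {"jaw":0.01,"dx":0,"dy":0,"dz":0,"yaw":0}
    - {"jaw":0.01,"dx":0,"dy":0,"dz":0,"yaw":0}
    - {"jaw":0.01,"dx":0,"dy":0,"dz":0,"yaw":0}
    - {"jaw":0.01,"dx":0,"dy":0,"dz":0,"yaw":0}
    - {"jaw":0.01,"dx":0,"dy":0,"dz":0,"yaw":0}

```text
t: 6.2
tool_pos: [0.4537, -0.0822, 0.0066]
orientation: [-3.088, -0.575, 0.0]
force: [-0.4, 0.8, 0.3]
opening: 0.0218
gripper_force: 60.0
```

```bash
python3 -c "
from h import *
to(.452,-.083,.006,.369)"
```

```text
t 6.2 pos [ 0.4537 -0.0822  0.0066] xang 0.3681 tilt [-1.e-04  0.e+00 -1.e+00] q [-0.29 -0.02  2.06 -0.    1.11  0.91] F [-0.4  0.8  0.3] open 0.0218 gf 60.0
tool delta [-0.0019  0.0002  0.0006] yaw -0.0009
```

>>> carry_out:
  moves:
    - {"jaw":0.01,"dx":0,"dy":0,"dz":-0.008,"yaw":0}
    - {"jaw":0.01,"dx":0,"dy":0,"dz":-0.016,"yaw":0}
    - {"jaw":0.01,"dx":0,"dy":0,"dz":-0.016,"yaw":0}
    - {"jaw":0.01,"dx":0,"dy":0,"dz":-0.017,"yaw":0}
    - {"jaw":0.01,"dx":0,"dy":0,"dz":0,"yaw":-0.1}
    - {"jaw":0.01,"dx":0,"dy":0,"dz":0,"yaw":-0.15}
    - {"jaw":0.01,"dx":0,"dy":0,"dz":0,"yaw":-0.15}
    - {"jaw":0.01,"dx":0,"dy":0,"dz":0,"yaw":-0.15}

```text
t: 7.2
tool_pos: [0.4542, -0.0824, 0.0648]
orientation: [2.812, 1.399, 0.001]
force: [0.3, -0.4, -2.5]
opening: 0.0216
gripper_force: 60.0
```

>>> carry_out:
  moves:
    - {"jaw":0.01,"dx":0,"dy":0,"dz":0,"yaw":-0.15}
    - {"jaw":0.01,"dx":0,"dy":0,"dz":0,"yaw":-0.15}
    - {"jaw":0.01,"dx":0,"dy":0,"dz":0,"yaw":-0.15}
    - {"jaw":0.01,"dx":0,"dy":0,"dz":0,"yaw":-0.073}
    - {"jaw":0.01,"dx":0,"dy":0,"dz":0,"yaw":0}
    - {"jaw":0.01,"dx":0,"dy":0,"dz":0,"yaw":0}

```text
t: 7.95
tool_pos: [0.454, -0.0823, 0.0642]
orientation: [2.362, 2.07, 0.001]
force: [0.3, 0.5, -2.5]
opening: 0.0215
gripper_force: 60.0
```

```bash
python3 -c "
from h import *
to(.5036,.0229,.0636,1.441)"
```

```text
t 7.95 pos [ 0.454  -0.0823  0.0642] xang 1.4393 tilt [ 8.e-04 -3.e-04 -1.e+00] q [-0.29 -0.12  2.03 -0.    1.23 -0.16] F [ 0.3  0.5 -2.5] open 0.0215 gf 60.0
tool delta [0.1108 0.0354 0.0006] yaw -0.0017
```

>>> carry_out:
  moves:
    - {"jaw":0.01,"dx":0.022,"dy":0.007,"dz":0,"yaw":-0.0017}
    - {"jaw":0.01,"dx":0.022,"dy":0.007,"dz":0,"yaw":0}
    - {"jaw":0.01,"dx":0.022,"dy":0.007,"dz":0,"yaw":0}
    - {"jaw":0.01,"dx":0.022,"dy":0.007,"dz":0,"yaw":0}
    - {"jaw":0.01,"dx":0.0228,"dy":0.0074,"dz":0,"yaw":0}
    - {"jaw":0.01,"dx":0,"dy":0,"dz":0,"yaw":0}
    - {"jaw":0.01,"dx":0,"dy":0,"dz":0,"yaw":0}
    - {"jaw":0.01,"dx":0,"dy":0,"dz":0,"yaw":0}

```text
t: 8.95
tool_pos: [0.5027, 0.0225, 0.0636]
orientation: [-2.36, -2.074, 0.001]
force: [-0.2, 0.1, -1.6]
opening: 0.0217
gripper_force: 60.0
```

```bash
python3 -c "
from h import *
from plant import *
to(.5036,.0229,.0636,1.441)
a=read_camera('side')[150:350,220:400];b=read_camera('top')[190:330,170:350]
for n,i in(('s2',a),('t2',b)): cv2.imwrite('pics/'+n+'.png',cv2.resize(i[:,:,::-1],None,fx=4,fy=3 if n=='s2' else 4,interpolation=2))
"
```

```text
t 8.95 pos [0.5027 0.0225 0.0636] xang 1.4417 tilt [-3.e-04 -2.e-04 -1.e+00] q [-0.06  0.    1.91 -0.    1.22  0.07] F [-0.2  0.1 -1.6] open 0.0217 gf 60.0
tool delta [0.0005 0.0008 0.    ] yaw 0.0007
```

View pics/s2.png

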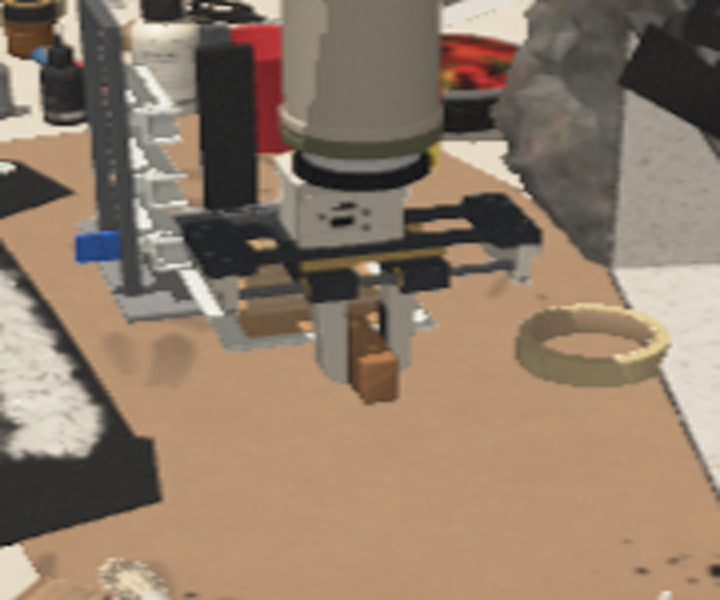

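The side view shows the tray held in front of the lowest slot. The sheet's left edge runs from about (180,262) to (238,346) in the crop. I'll compare that with a level tray.

```bash
cat >> h.py <<'E'
def proj(n,P,m=None):
    m=m or camera_model(n);V=np.array(m["view"]);Q=np.atleast_2d(P)@V[:3,:3].T+V[:3,3]
    return cv2.projectPoints(Q*[1,-1,-1],np.zeros(3),np.zeros(3),np.array(m["camera_matrix"]),np.array([m["k1"],0,0,0]))[0][:,0]
E
python3 -c "
from h import *
p=np.array([.5027,.0225]);u=np.array([np.cos(1.4417),np.sin(1.4417)]);l=np.array([-u[1],u[0]])
P=[list(p+u*a+l*b)+[z] for a,b,z in [(.195,.065,.062),(.195,.065,.057),(.195,.065,.072),(.065,.065,.062),(.065,.065,.057),(.065,-.065,.062),(.035,0,.099),(-.035,0,.099),(-.035,-.011,.099),(-.035,.011,.099)]]
q=proj('side',P);print(((q-[220,150]+.5)*[4,3]-.5).round(0).tolist())
q=proj('top',P);print(((q-[170,190]+.5)*4-.5).round(0).tolist())
"
```

```text
[[180.0, 269.0], [181.0, 274.0], [180.0, 259.0], [227.0, 346.0], [227.0, 352.0], [437.0, 322.0], [347.0, 313.0], [381.0, 359.0], [400.0, 357.0], [362.0, 361.0]]
[[265.0, 440.0], [266.0, 440.0], [262.0, 441.0], [491.0, 468.0], [491.0, 468.0], [518.0, 242.0], [555.0, 359.0], [681.0, 374.0], [683.0, 355.0], [679.0, 394.0]]
```

View pics/t2.png

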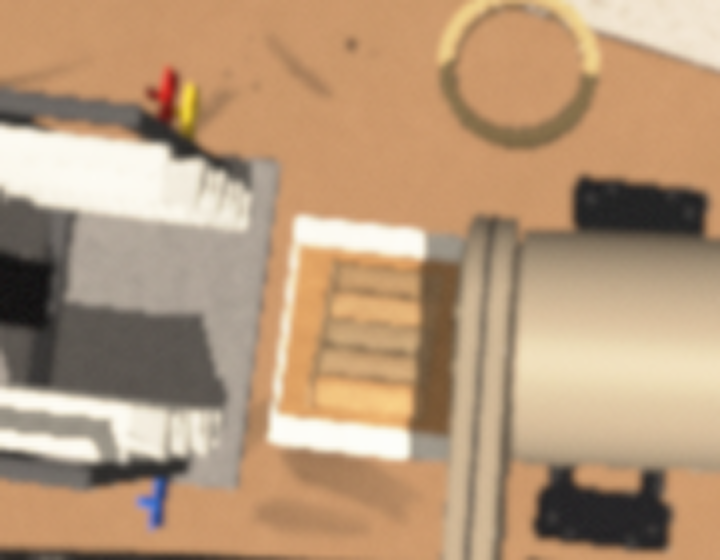

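The top view has the rear corners at (269,441) and (297,214), within 1 mm of the prediction, and the tray is level. Entering the mouth now.

>>> carry_out:
  moves:
    - {"jaw":0.01,"dx":0.01,"dy":0,"dz":0,"yaw":0}
    - {"jaw":0.01,"dx":0.01,"dy":0,"dz":0,"yaw":0}
    - {"jaw":0.01,"dx":0.006,"dy":0,"dz":0,"yaw":0}
    - {"jaw":0.01,"dx":0.004,"dy":0,"dz":0,"yaw":0}
    - {"jaw":0.01,"dx":0.003,"dy":0,"dz":0,"yaw":0}
    - {"jaw":0.01,"dx":0.003,"dy":0,"dz":0,"yaw":0}
    - {"jaw":0.01,"dx":0.003,"dy":0,"dz":0,"yaw":0}

```text
t: 9.93
tool_pos: [0.508, 0.0619, 0.0636]
orientation: [2.359, 2.074, -0.0]
force: [-0.2, 0.5, -1.3]
opening: 0.0218
gripper_force: 60.0
```

>>> carry_out:
  moves:
    - {"jaw":0.01,"dx":0.003,"dy":0,"dz":0,"yaw":0}
    - {"jaw":0.01,"dx":0.003,"dy":0,"dz":0,"yaw":0}

```text
t: 10.18
tool_pos: [0.5088, 0.0679, 0.0636]
orientation: [-2.359, -2.075, 0.0]
force: [0.2, 0.5, -2.0]
opening: 0.022
gripper_force: 60.0
```

```bash
cat >> h.py <<'E'
def rk():
    s=read_state();u=np.array([np.cos(1.441),np.sin(1.441)]);l=np.array([-u[1],u[0]])
    d=s["tool_pos"][:2]-[.5419,.3164];f=s["force"]
    R=Ro.from_rotvec(s["orientation"]).as_matrix()
    print("t",round(s["t"],2),"rack xy",np.round([d@u,d@l,s["tool_pos"][2]],4),"F x,y,z",np.round([f[:2]@u,f[:2]@l,f[2]],1),"M",np.round(s["wrist_torque"],2),"xang",round(np.arctan2(R[1,0],R[0,0]),4))
E
python3 -c "
from h import *
rk()"
```

```text
t 10.18 rack xy [-0.2507  0.0007  0.0636] F x,y,z [ 0.5 -0.1 -2. ] M [-0.25  0.13 -0.01] xang 1.4425
```

>>> carry_out:
  moves:
    - {"jaw":0.01,"dx":0.003,"dy":0,"dz":0,"yaw":0}
    - {"jaw":0.01,"dx":0.003,"dy":0,"dz":0,"yaw":0}
    - {"jaw":0.01,"dx":0.003,"dy":0,"dz":0,"yaw":0}

```text
t: 10.55
tool_pos: [0.51, 0.0769, 0.0637]
orientation: [2.359, 2.075, 0.0]
force: [0.1, 0.4, -2.2]
opening: 0.0218
gripper_force: 60.0
```

>>> carry_out:
  moves:
    - {"jaw":0.01,"dx":0.003,"dy":0,"dz":0,"yaw":0}
    - {"jaw":0.01,"dx":0.003,"dy":0,"dz":0,"yaw":0}
    - {"jaw":0.01,"dx":0.003,"dy":0,"dz":0,"yaw":0}

```text
t: 10.92
tool_pos: [0.5111, 0.0858, 0.0636]
orientation: [-2.359, -2.075, 0.0]
force: [-0.1, -0.2, -2.2]
opening: 0.0215
gripper_force: 60.0
```

```bash
python3 -c "
from h import *
rk()"
```

```text
t 10.93 rack xy [-0.2326  0.0007  0.0636] F x,y,z [-0.2  0.  -2.2] M [-0.3   0.12 -0.03] xang 1.4427
```

>>> carry_out:
  moves:
    - {"jaw":0.01,"dx":0.004,"dy":0,"dz":0,"yaw":0.001}
    - {"jaw":0.01,"dx":0.004,"dy":0,"dz":0,"yaw":0}
    - {"jaw":0.01,"dx":0.004,"dy":0,"dz":0,"yaw":0}
    - {"jaw":0.01,"dx":0.004,"dy":0,"dz":0,"yaw":0}

```text
t: 11.42
tool_pos: [0.5132, 0.1018, 0.0636]
orientation: [2.36, 2.074, 0.0]
force: [-0.0, 0.1, -1.9]
opening: 0.0215
gripper_force: 60.0
```

>>> carry_out:
  moves:
    - {"jaw":0.01,"dx":0.005,"dy":0,"dz":0,"yaw":0}
    - {"jaw":0.01,"dx":0.005,"dy":0,"dz":0,"yaw":0}
    - {"jaw":0.01,"dx":0.005,"dy":0,"dz":0,"yaw":0}
    - {"jaw":0.01,"dx":0.005,"dy":0,"dz":0,"yaw":0}

```text
t: 11.92
tool_pos: [0.5157, 0.1217, 0.0636]
orientation: [-2.36, -2.074, 0.0]
force: [0.1, 0.3, -0.9]
opening: 0.0217
gripper_force: 60.0
```

```bash
python3 -c "
from h import *
rk()"
```

```text
t 11.93 rack xy [-0.1965  0.0008  0.0636] F x,y,z [ 0.3 -0.1 -0.9] M [-0.32  0.05  0.01] xang 1.4417
```

>>> carry_out:
  moves:
    - {"jaw":0.01,"dx":0.005,"dy":0,"dz":0,"yaw":0}
    - {"jaw":0.01,"dx":0.005,"dy":0,"dz":0,"yaw":0}
    - {"jaw":0.01,"dx":0.005,"dy":0,"dz":0,"yaw":0}
    - {"jaw":0.01,"dx":0.005,"dy":0,"dz":0,"yaw":0}
    - {"jaw":0.01,"dx":0.004,"dy":0,"dz":0,"yaw":0}

```text
t: 12.55
tool_pos: [0.5188, 0.1455, 0.0636]
orientation: [-2.36, -2.074, -0.0]
force: [0.3, 0.3, -1.9]
opening: 0.0219
gripper_force: 60.0
```

>>> carry_out:
  moves:
    - {"jaw":0.01,"dx":0.003,"dy":0,"dz":0,"yaw":0}
    - {"jaw":0.01,"dx":0.003,"dy":0,"dz":0,"yaw":0}
    - {"jaw":0.01,"dx":0.002,"dy":0,"dz":0,"yaw":0}

```text
t: 12.92
tool_pos: [0.5198, 0.1532, 0.0636]
orientation: [2.36, 2.074, -0.0]
force: [0.0, 0.5, -0.5]
opening: 0.0217
gripper_force: 60.0
```

```bash
python3 -c "
from h import *
rk()"
```

```text
t 12.93 rack xy [-0.1647  0.0008  0.0636] F x,y,z [ 0.5  0.  -0.5] M [-0.22  0.11  0.04] xang 1.4417
```

>>> carry_out:
  moves:
    - {"jaw":0.01,"dx":0.002,"dy":0,"dz":0,"yaw":0}
    - {"jaw":0.01,"dx":0.002,"dy":0,"dz":0,"yaw":0}

```text
t: 13.18
tool_pos: [0.5203, 0.1571, 0.0636]
orientation: [2.36, 2.073, -0.0]
force: [0.4, -0.7, -1.2]
opening: 0.0218
gripper_force: 60.0
```

>>> carry_out:
  moves:
    - {"jaw":0.01,"dx":0.002,"dy":0,"dz":0,"yaw":0}
    - {"jaw":0.01,"dx":0.002,"dy":0,"dz":0,"yaw":0}

```text
t: 13.42
tool_pos: [0.5209, 0.1611, 0.0636]
orientation: [2.36, 2.073, -0.0]
force: [-0.5, -0.1, -1.8]
opening: 0.0218
gripper_force: 60.0
```

>>> carry_out:
  moves:
    - {"jaw":0.01,"dx":0.002,"dy":0,"dz":0,"yaw":0}
    - {"jaw":0.01,"dx":0.002,"dy":0,"dz":0,"yaw":0}

```text
t: 13.68
tool_pos: [0.5213, 0.1643, 0.0636]
orientation: [2.36, 2.073, -0.002]
force: [-1.2, -5.1, 0.2]
opening: 0.0215
gripper_force: 60.0
```

>>> carry_out:
  moves:
    - {"jaw":0.01,"dx":0.002,"dy":0,"dz":0,"yaw":0}
    - {"jaw":0.01,"dx":0.002,"dy":0,"dz":0,"yaw":0}

```text
t: 13.92
tool_pos: [0.5218, 0.1682, 0.0636]
orientation: [2.36, 2.073, -0.002]
force: [-0.8, -5.2, 0.5]
opening: 0.0219
gripper_force: 60.0
```

Contact came at y≈0.162 with 5 N of bar friction. From here I'll move in 1 mm steps.

>>> carry_out:
  moves:
    - {"jaw":0.01,"dx":0.001,"dy":0,"dz":0,"yaw":0}
    - {"jaw":0.01,"dx":0.001,"dy":0,"dz":0,"yaw":0}

```text
t: 14.18
tool_pos: [0.522, 0.1702, 0.0636]
orientation: [2.36, 2.073, -0.002]
force: [-1.1, -4.9, -0.1]
opening: 0.0218
gripper_force: 60.0
```

>>> carry_out:
  moves:
    - {"jaw":0.01,"dx":0.001,"dy":0,"dz":0,"yaw":0}
    - {"jaw":0.01,"dx":0,"dy":0,"dz":0,"yaw":0}

```text
t: 14.42
tool_pos: [0.5222, 0.1712, 0.0636]
orientation: [2.36, 2.073, -0.002]
force: [-0.5, -4.3, -0.7]
opening: 0.0218
gripper_force: 60.0
```

>>> carry_out:
  moves:
    - {"jaw":0.01,"dx":0.001,"dy":0,"dz":0,"yaw":0}
    - {"jaw":0.01,"dx":0,"dy":0,"dz":0,"yaw":0}

```text
t: 14.68
tool_pos: [0.5222, 0.1712, 0.0636]
orientation: [2.359, 2.072, -0.004]
force: [-2.5, -10.0, 2.2]
opening: 0.0215
gripper_force: 60.0
```

>>> carry_out:
  moves:
    - {"jaw":0.01,"dx":0.0007,"dy":0,"dz":0,"yaw":0}
    - {"jaw":0.01,"dx":0,"dy":0,"dz":0,"yaw":0}

```text
t: 14.92
tool_pos: [0.5223, 0.1713, 0.0637]
orientation: [2.359, 2.071, -0.005]
force: [-3.4, -12.8, 2.6]
opening: 0.0218
gripper_force: 60.0
```

The position stalled while the force rose to 13 N, so the bar is at the end of its travel. I'll ease off, lower onto the runners and release.

>>> carry_out:
  moves:
    - {"jaw":0.01,"dx":-0.0008,"dy":0,"dz":0.001,"yaw":0}
    - {"jaw":0.01,"dx":0,"dy":0,"dz":0.0005,"yaw":0}
    - {"jaw":0.01,"dx":0,"dy":0,"dz":0,"yaw":0}

```text
t: 15.3
tool_pos: [0.5224, 0.1712, 0.0622]
orientation: [2.36, 2.072, -0.003]
force: [-1.4, -9.1, 2.3]
opening: 0.0216
gripper_force: 60.0
```

```bash
python3 -c "
from h import *
rk()"
```

```text
t 15.3 rack xy [-0.1465  0.0006  0.0622] F x,y,z [-9.2  0.3  2.3] M [-1.41  0.32 -0.  ] xang 1.441
```

>>> carry_out:
  moves:
    - {"jaw":0.03,"dx":0,"dy":0,"dz":0,"yaw":0}
    - {"jaw":0.045,"dx":0,"dy":0,"dz":0,"yaw":0}
    - {"jaw":0.06,"dx":0,"dy":0,"dz":0,"yaw":0}
    - {"jaw":0.06,"dx":0,"dy":0,"dz":0,"yaw":0}
    - {"jaw":0.06,"dx":0,"dy":0,"dz":0,"yaw":0}
    - {"jaw":0.06,"dx":0,"dy":0,"dz":0,"yaw":0}

```text
t: 16.05
tool_pos: [0.5223, 0.1729, 0.0621]
orientation: [-2.36, -2.073, 0.0]
force: [0.8, -0.2, 0.1]
opening: 0.0597
gripper_force: 0.0
```

>>> carry_out:
  moves:
    - {"jaw":0.06,"dx":-0.01,"dy":0,"dz":-0.01,"yaw":0}
    - {"jaw":0.06,"dx":-0.02,"dy":0,"dz":-0.02,"yaw":0}
    - {"jaw":0.06,"dx":-0.03,"dy":0,"dz":-0.03,"yaw":0}
    - {"jaw":0.06,"dx":-0.04,"dy":0,"dz":-0.03,"yaw":0}
    - {"jaw":0.06,"dx":-0.05,"dy":0,"dz":-0.03,"yaw":0}
    - {"jaw":0.06,"dx":-0.05,"dy":0,"dz":-0.03,"yaw":0}
    - {"jaw":0.06,"dx":-0.05,"dy":0,"dz":0,"yaw":0}
    - {"jaw":0.06,"dx":0,"dy":0,"dz":0,"yaw":0}

```text
t: 17.05
tool_pos: [0.4898, -0.0786, 0.2134]
orientation: [2.364, 2.066, 0.0]
force: [-0.7, -0.0, 0.0]
opening: 0.0603
gripper_force: 0.0
```

```bash
python3 -c "
from h import *
from plant import *
rk()
i=read_camera('top')[190:330,130:300]
cv2.imwrite('pics/t3.png',cv2.resize(i[:,:,::-1],None,fx=4,fy=4,interpolation=2))
u=np.array([np.cos(1.441),np.sin(1.441)]);l=np.array([-u[1],u[0]])
P=[list(np.array([.5419,.3164])+u*a+l*b)+[z] for a,b,z in [(-.1465+.035,0,.097),(-.1465-.035,0,.097),(-.1465+.0167,0,.097),(-.1465-.0167,0,.097)]]
print(((proj('top',P)-[130,190]+.5)*4-.5).round(0).tolist())
"
```

```text
t 17.05 rack xy [-0.3984  0.0005  0.2134] F x,y,z [-0.1  0.7  0. ] M [-0.01  0.05  0.03] xang 1.4368
[[448.0, 325.0], [573.0, 341.0], [481.0, 329.0], [540.0, 337.0]]
```

View pics/t3.png

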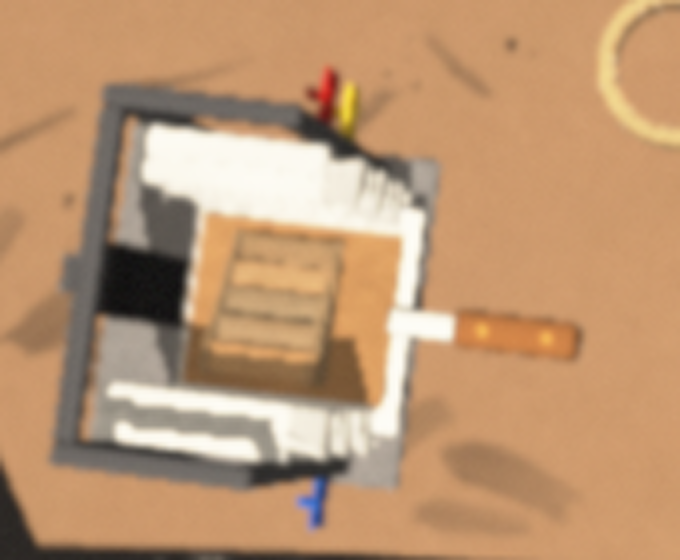

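The final view shows the tray straight in the lowest (blue, left) runners. Its rear edge is against the bar at (188,285), and the gripper is clear.

```bash
python3 -c "
from plant import *
print(close_job())"
```

```text
the job is handed in; nothing more can be done
None
```

The tray is in the lowest runners, the pair with the blue flag on the left. It pushed the stop bar to the end of its travel at about 13 N, was released there, and I handed the job in at about 17 s; no verdict came back.

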